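# Cover the specimen with the green-capped dust cover from the spares bin

### The job

Take the green-capped dust cover out of the sloping spares bin without disturbing the other parts in it, and stand it mouth-down over the specimen on the brass chuck, centred on the specimen. The height of the chuck is not known beforehand: keep hold of the cover and lower it gently until you feel it rest on the chuck, and only then let go.

Things in the scene. Friction and masses are not known exactly. Their poses are not given: they have to be found in the camera images.
- cover_green: The target: aluminium dust cover like a cup, 56 mm outside diameter, 90 mm long, 4 mm wall, the closed end solid green (last 14 mm), about 0.18 kg. Origin: centre of its open mouth; z runs to the closed end, so z is up when mouth-down. In the bin it lies on two rails, mouth low against the lower wall, z pointing up the slope, 35 degrees above level: it must turn 55 degrees to stand mouth-down.
- cover_orange: Bystander in the bin: the same cover with an orange end instead of green, same frame. Leave in place.
- eyepiece: Bystander in the bin: a black eyepiece barrel, 56 mm diameter (40 mm at the upper end), 100 mm long, with a steel band; origin at the centre of its lower end face, z up the slope along its axis. Leave in place.
- probe0: Bystander in the bin: dark steel probe arm with a red patch, 110 x 14 x 14 mm, lying on the slope between two lanes; origin at the centre of its underside, x along it, down the slope. Leave in place.
- probe1: Bystander in the bin: the same probe arm with a yellow patch. Leave in place.
- bin: Fixed blue bin, floor sloping 35 degrees down to its own +x. Origin on the bench; spans x -70 to +85 mm, y +-171 mm; open high edge 111 mm up at x = -67; top of lower wall 45 mm up. Round parts in lanes at y = -100, 0, 100 mm (any order), axes 38 mm above the slope, 44 mm free between them, where the 14 mm high probe arms lie. Side walls 32 mm above the slope, inner faces at y = +-165.
- stage: Fixed grey deck 200 x 200 x 20 mm, origin at the centre of its underside on the bench. At its centre a round brass chuck, 124 mm across, its flat top 35 to 55 mm above the bench (set by a screw, not reported). The black specimen, a disc 18 mm across, 5 mm high, is fixed on the chuck 20 mm from its centre towards the stage's +x. Coloured posts 12 mm high along its -y edge.
- specimen (a point): The point on the deck's upper face (20 mm above the bench) straight below the specimen's centre; only its x and y say where the specimen is, not its height.

How it is judged (in metres and radians):
On the way, in this order (a step that is already met when the one before it is completed fails the run):
1. the green-capped cover is held by the fingers, clear of the bin (contact force between the fingers and cover_green above 1 N and distance of cover_green from where it was at the start of the episode above 0.08 m and contact force between cover_green and bin below 0.05 N), for 0.2 s.
2. still held, it rests mouth-down on the chuck over the specimen (contact force between the fingers and cover_green above 0.5 N and contact force between cover_green and stage above 0.3 N and angle between cover_green's own z axis and vertical below 0.2 rad and horizontal distance between cover_green and specimen below 0.014 m), for 0.05 s.
At the end, for the whole second after the job is handed in: The green-capped cover stands released and still on the chuck, mouth down (within 3 degrees), its axis within 12 mm of the specimen's centre (angle between cover_green's own z axis and vertical below 0.05 rad and horizontal distance between cover_green and specimen below 0.012 m and contact force between cover_green and stage above 0.3 N and linear speed of cover_green below 0.01 m/s); the robot touches nothing.
It fails at once if the cover is pressed on the stage with more than 40 N (contact force between cover_green and stage above 40 N).
It fails at once if the orange-capped cover in the bin is shifted by more than 25 mm (distance of cover_orange from where it was at the start of the episode above 0.025 m).
It fails at once if the eyepiece in the bin is shifted by more than 25 mm (distance of eyepiece from where it was at the start of the episode above 0.025 m).
It fails at once if the red probe arm in the bin is shifted by more than 25 mm (distance of probe0 from where it was at the start of the episode above 0.025 m).
It fails at once if the yellow probe arm in the bin is shifted by more than 25 mm (distance of probe1 from where it was at the start of the episode above 0.025 m).
It also fails if it takes over 45 s, if anything falls off the work surface, if the arm or the gripper's body presses on something with over 40 N, if the wrist force passes 120 N, or if a joint passes its speed limit or range.

### The arm

A 6-joint arm with a two-finger parallel gripper is mounted at the origin on the work surface. World frame = base frame: x ahead of the robot, y to its left, z up, the work surface at z = 0. Lengths are in mm, angles in rad, forces in N, time in s.
With the tool pointing down it reaches from about 350 to 975 mm from the base axis. Payload 7.1 kg.
Tool frame: the origin (TCP) lies on the front face of the gripper's body, between the roots of the fingers; the fingertips stand 80 mm ahead of it and the grasp point (between the pads) lies 61 mm ahead of it (env.tips_ahead is the distance from the TCP to the fingertips, in mm); z points along the fingers, y is the line along which they close (so a half turn about z gives the same grasp; the last joint's range is limited). The gripper opens to 88 mm and grips with 3 to 60 N. Pads are 20 mm wide; open, the fingers measure 115 mm over their backs; the gripper's body (75 mm by 178 mm) begins 61 mm behind the grasp point.
Start: joints at [-1.142, 0.423, 1.63, -0, 1.089, -0.019], TCP at [270.629, -563.352, 302.675] pointing down, gripper open.
Joint ranges: [-3, 3], [-0.9, 2.11], [0.09, 2.58], [-1.31, 4.45], [0.11, 2.69], [-2.54, 2.54]. Speed limits (rad/s): [2.39, 2.39, 3.01, 3.14, 3.14, 3.14].

### API

Orientations are given as a unit quaternion [x, y, z, w].
In Python, from station import env, set_gripper, viewer, workorder gives the robot as it stands. Calls block until the motion is done:
- env.reach(position, orientation): joint-space move of the TCP to a pose.
- env.move_l(position, rot=None, rate=150, f_stop=None): straight line of the TCP; rot=None keeps the orientation; rate is the mean speed in mm/s. With f_stop (N) it stops when the force on the tool has changed by that much, and returns True; else False.
- env.move_joints(angles): joint-space move.
- set_gripper(opening): finger opening in mm; the grip force is fixed at half the most; returns when the fingers have stopped.
- env.hold(seconds).
- env.ik(position, orientation): joint angles nearest the present ones, or None.
- env.read_state(): the state.
- viewer.camera(name): name is "side" or "top"; returns the picture (480x640x3 uint8, blue, green, red); there is no depth.
- viewer.camera_params(name): a dict with "fx", "fy", "cx", "cy" (pixels), "dist" ([k1, k2, p1, p2, k3] as OpenCV has them; the pictures are not rectified), "pose" (4x4, takes a point from camera to world coordinates). Camera axes: x right, y up, looking along -z (the intrinsics and any distortion apply to the point x, -y, -z); pixel columns grow to the right and rows downward; lengths in mm; the calibration is good to about 2 mm. A picture is of the moment at which its call begins. camera_params takes no time and is no camera call.
A pose or a line that the arm cannot do raises env.IKError and nothing moves.
- workorder.sign_off(): hands the job in; it is judged then, once.
The state is a dict: "time_s": time; "qpos": joint angles; "dq": joint speeds; "tau": joint torques, N m; "tool_pos": TCP position; "orientation": TCP orientation; "force": force on the tool from outside, world axes, zero at the start; "wrist_torque": the same for the moment, N m; "width": finger opening in mm; "grip_force": force on a finger pad.
Only numpy, scipy, OpenCV 4.12 (cv2) and the standard library are available. Lean on these libraries where they do the work, as an engineer would, in place of code of your own. Each camera call takes 0.05 s, during which the arm holds its last target. There are 200 camera calls.

## Working session

There is one attempt and no reset: what is moved stays moved. The work goes in short steps, each a Python script; the robot and the scene stay as the last script left them, time stands still between calls to the robot, and variables do not carry over. Pictures are saved under pics/ and viewed, at most 10 in all, crops included, and the job is handed in when it is done.

```bash
ls; mkdir -p pics; python3 - <<'E'
from station import env, viewer
import cv2
for n in("top","side"):
    cv2.imwrite(f"pics/{n}0.png",viewer.camera(n)); print(n,viewer.camera_params(n))
s=env.read_state(); print(s, env.tips_ahead)
E
```

```text
pics
top {'fx': 624.1639487880434, 'fy': 624.1639487880434, 'cx': 318.0369155658499, 'cy': 225.41325528490768, 'dist': array([-0.01806036,  0.        ,  0.        ,  0.        ,  0.        ]), 'pose': array([[ 8.60708116e-03,  9.95465371e-01, -9.47344305e-02,
         4.58878308e+02],
       [-9.99959237e-01,  8.82680812e-03,  1.90059218e-03,
        -1.50489137e+01],
       [ 2.72817634e-03,  9.47142103e-02,  9.95500766e-01,
         1.17075410e+03],
       [ 0.00000000e+00,  0.00000000e+00,  0.00000000e+00,
         1.00000000e+00]])}
side {'fx': 522.0194314689402, 'fy': 522.0194314689402, 'cx': 319.2523576351478, 'cy': 232.56067327303188, 'dist': array([-0.05153746,  0.        ,  0.        ,  0.        ,  0.        ]), 'pose': array([[ 9.90370563e-01,  7.31301777e-02, -1.17550519e-01,
         4.85619757e+02],
       [-1.36851342e-01,  6.45478815e-01, -7.51417866e-01,
        -6.96644142e+02],
       [ 2.09250475e-02,  7.60269082e-01,  6.49271180e-01,
         6.66572425e+02],
       [ 0.00000000e+00,  0.00000000e+00,  0.00000000e+00,
         1.00000000e+00]])}
{'time_s': 0.1, 'qpos': array([-1.14198393e+00,  4.23760027e-01,  1.63056487e+00,  6.15147351e-06,
        1.08861576e+00, -1.90019010e-02]), 'dq': array([ 3.59075965e-04,  3.79164428e-05, -9.70652965e-04,  1.97015404e-03,
        7.42359294e-04,  4.40385979e-04]), 'tau': array([ 2.53239887e-04, -5.45615315e+01, -2.74325877e+01,  6.45283889e-02,
        1.88026205e-02, -4.82318569e-05]), 'tool_pos': array([ 270.49053443, -563.02110403,  302.00124425]), 'orientation': array([ 9.75037442e-01,  2.22039483e-01, -1.34474793e-04, -6.60455166e-04]), 'force': array([ 0.44368783, -0.41037587, -0.22715058]), 'wrist_torque': array([ 0.02343359, -0.02175603,  0.03554722]), 'grip_force': 0.0, 'width': 87.82143494618474} 80.0
```

View pics/top0.png

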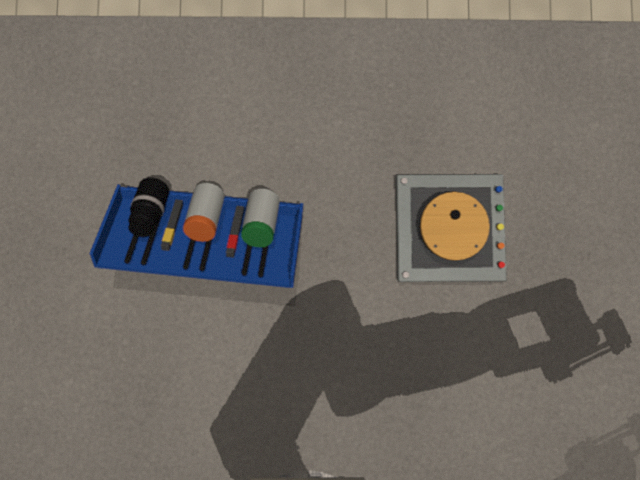

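View pics/side0.png

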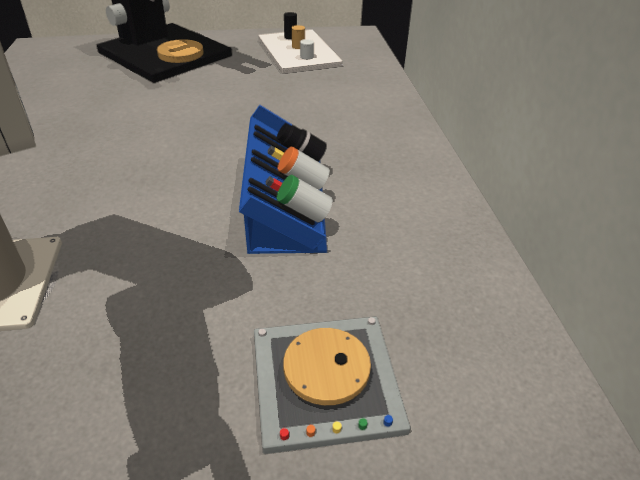

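The top view shows the green cover around (260,217) with its cap at (258,236), at the stage-side end of the bin. The specimen is at (455,214). In the side view the cap is at (291,190) and the specimen at (341,359). I'll zoom in on crops with masks.

```bash
python3 - <<'E'
import cv2,numpy as np
t=cv2.imread("pics/top0.png");s=cv2.imread("pics/side0.png")
def crop(im,x,y,w,h,k): return cv2.resize(im[y:y+h,x:x+w],None,fx=k,fy=k,interpolation=cv2.INTER_NEAREST)
a=crop(t,225,175,80,115,5); b=crop(s,235,165,80+20,115,5)
a=cv2.copyMakeBorder(a,0,0,0,0,0); cv2.imwrite("pics/crop1.png",np.hstack([a,b[:, :390]]))
for n,im in(("t",t),("s",s)):
    hsv=cv2.cvtColor(im,cv2.COLOR_BGR2HSV)
    print(n)
    pts=[(260,205),(258,236),(285,200),(455,214),(270,215)] if n=="t" else [(310,200),(288,188),(341,359),(325,205),(318,195),(335,240)]
    for p in pts: print(p,hsv[p[1],p[0]])
E
```

```text
t
(260, 205) [ 28  21 149]
(258, 236) [ 65 160  89]
(285, 200) [ 15  33 123]
(455, 214) [150   9  29]
(270, 215) [ 27  17 136]
s
(310, 200) [ 27  15 175]
(288, 188) [ 65 145 116]
(341, 359) [ 0  8 31]
(325, 205) [ 25  15 189]
(318, 195) [ 25  16 196]
(335, 240) [ 18  28 153]
```

View pics/crop1.png

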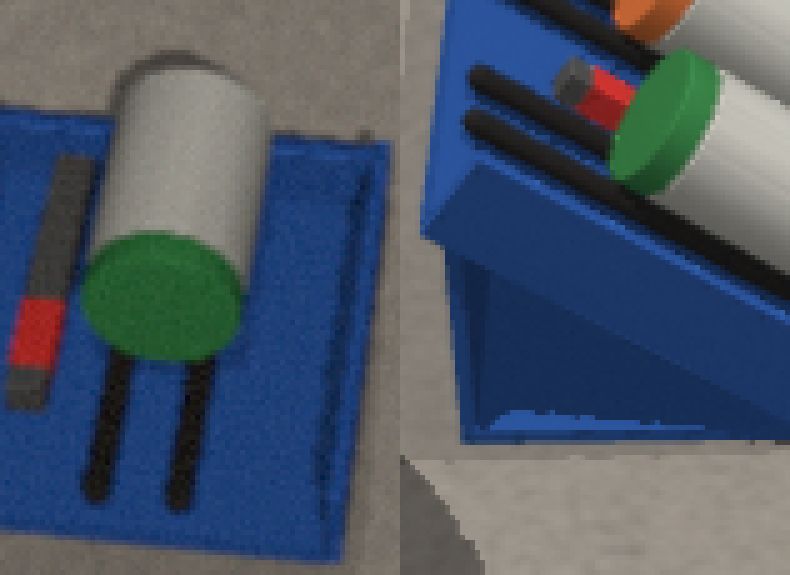

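The crop shows the whole cap silhouette in both views, with the end face facing the cameras. So each blob's centroid is the projection of the cap's centre (83 mm along z), and I can triangulate it directly. The green–orange line gives the bin's y axis.

```bash
cat > h.py <<'E'
import cv2,numpy as np
from scipy.spatial.transform import Rotation as R
from station import env,set_gripper,viewer,workorder
def ray(cam,px):
    p=viewer.camera_params(cam);K=np.array([[p["fx"],0,p["cx"]],[0,p["fy"],p["cy"]],[0,0,1]])
    u=cv2.undistortPoints(np.array([[px]],float),K,p["dist"])[0,0]
    d=p["pose"][:3,:3]@[u[0],-u[1],-1]; return p["pose"][:3,3],d/np.linalg.norm(d)
def tri(pt,ps):
    (a,d),(b,e)=ray("top",pt),ray("side",ps)
    k=np.linalg.lstsq(np.c_[d,-e],b-a,rcond=None)[0]; P,Q=a+k[0]*d,b+k[1]*e
    return (P+Q)/2,np.linalg.norm(P-Q)
def blob(im,lo,hi,roi):
    x,y,w,h=roi;m=cv2.inRange(cv2.cvtColor(im,cv2.COLOR_BGR2HSV)[y:y+h,x:x+w],lo,hi)
    n,_,st,c=cv2.connectedComponentsWithStats(m);i=1+np.argmax(st[1:,4]);return c[i]+[x,y],st[i]
GREEN=((50,70,40),(80,255,255));ORANGE=((5,150,90),(14,255,255));BLACK=((0,0,0),(180,255,75))
E
python3 - <<'E'
from h import *
t=cv2.imread("pics/top0.png");s=cv2.imread("pics/side0.png")
out={}
for n,c,rt,rs in(("green",GREEN,(225,180,80,100),(250,160,80,80)),("orange",ORANGE,(175,180,50,80),(260,130,60,60)),("spec",BLACK,(440,203,32,24),(328,347,26,24))):
    a,A=blob(t,*c,rt);b,B=blob(s,*c,rs);out[n]=tri(a,b);print(n,a,b,A,B,out[n])
g=out["green"][0];o=out["orange"][0];print(g-o,np.linalg.norm(g-o))
# bin floor corners at the open high edge / rail tops, by hand from crop: high right corner
for p,q in(((225+338/5,175+560/5),(235+(425-400)/5,165+235/5)),((225+95/5,175+490/5),(235+80/5,165+78/5)),((225+180/5,175+497/5),(235+75/5,165+122/5))): print(tri(p,q))
E
```

```text
green [257.143951   234.07656968] [287.31026253 189.01909308] [ 17  42  32  26 653] [ 26  15  23  29 419] (array([545.58307803,  87.47935937, 100.7367262 ]), np.float64(1.5396172525077085))
orange [199.36292835 228.16199377] [287.59036145 159.41566265] [  9  36  32  25 642] [ 18  16  20  27 332] (array([555.02355426, 187.06124682, 101.24518374]), np.float64(1.8528453828056761))
spec [454.84375 214.0625 ] [340.46491228 358.47368421] [11  7  9  9 64] [  7   6  12  12 114] (array([ 588.20289152, -263.46409948,   55.07493739]), np.float64(0.8568545269201712))
[ -9.44047623 -99.58188745  -0.50845754] 100.02966274813504
(array([456.56872151,  25.37365766, 103.09804354]), np.float64(3.584701708020339))
(array([479.32187765, 107.68053681, 110.57456526]), np.float64(3.279068264113964))
(array([476.84687872,  78.75216279, 111.51361791]), np.float64(2.5731860922625462))
```

Green–orange spacing comes out at 100.03 mm, which confirms the triangulation. The chuck top is at about 50 mm. Next I'll plan the poses and check IK before moving.

```bash
cat >> h.py <<'E'
g=np.array([545.58,87.48,100.74]);o=np.array([555.02,187.06,101.25]);spec=np.array([588.2,-263.46])
by=(o-g)*[1,1,0];by/=np.linalg.norm(by);bx=np.cross(by,[0,0,1])
S=np.radians(35);T=np.radians(40);Z=np.array([0,0,1.])
c=-np.cos(S)*bx+np.sin(S)*Z; n=np.sin(S)*bx+np.cos(S)*Z
tz=-np.cos(T)*c-np.sin(T)*n
def grot(flip=1): y=flip*by; return R.from_matrix(np.c_[np.cross(y,tz),y,tz])
G=g-27*c+3*n
UP=R.from_rotvec(by*np.radians(55))   # turns c to vertical (checked below)
def place(Rg,th,zm):                  # TCP pose with the cover upright, mouth at zm over the specimen
    Q=R.from_rotvec([0,0,th])*UP
    off=Q.apply(56*c+3*n)             # mouth -> grasp point
    return np.r_[spec,zm]+off-61*Q.apply(tz),(Q*Rg)
E
python3 - <<'E'
from h import *
print(UP.apply(c)); q0=env.read_state()["qpos"]
for f in(1,-1):
    r=grot(f)
    qs=[env.ik(G-d*tz,r.as_quat()) for d in(61,180)]+[env.ik(G-61*tz+[0,0,150],r.as_quat())]
    print(f,[None if q is None else q.round(2) for q in qs])
    for th in range(-180,180,30):
        qs=[env.ik(*(lambda p:(p[0],p[1].as_quat()))(place(r,np.radians(th),z))) for z in(40,110)]
        if all(q is not None for q in qs): print(th,qs[0].round(2),qs[1].round(2))
E
```

```text
[-9.85112153e-17 -1.26402744e-17  1.00000000e+00]
1 [array([ 0.16,  0.51,  1.99, -0.17,  0.39, -1.16]), array([ 0.18,  0.27,  2.  , -0.12,  0.62, -1.21]), array([ 0.16,  0.26,  1.91, -0.1 ,  0.72, -1.25])]
-180 [-0.58  0.58  2.07  2.02  0.34 -0.85] [-0.58  0.44  2.06  1.55  0.3  -0.36]
-150 [-0.71  0.64  1.92  1.24  0.67 -0.62] [-0.71  0.51  1.91  1.09  0.72 -0.42]
-120 [-0.74  0.72  1.7   0.85  1.02 -0.69] [-0.74  0.62  1.69  0.8   1.1  -0.59]
-90 [-0.69  0.82  1.46  0.58  1.34 -0.87] [-0.69  0.73  1.45  0.57  1.42 -0.82]
-60 [-0.59  0.91  1.27  0.34  1.58 -1.13] [-0.59  0.82  1.26  0.34  1.67 -1.1 ]
-30 [-0.48  0.95  1.17  0.09  1.71 -1.45] [-0.48  0.87  1.16  0.09  1.8  -1.44]
0 [-0.36  0.95  1.18 -0.17  1.69 -1.8 ] [-0.36  0.87  1.17 -0.17  1.78 -1.81]
30 [-0.25  0.89  1.31 -0.42  1.52 -2.11] [-0.25  0.8   1.3  -0.42  1.61 -2.14]
60 [-0.17  0.8   1.52 -0.66  1.25 -2.34] [-0.17  0.7   1.51 -0.64  1.33 -2.41]
-1 [array([ 0.16,  0.51,  1.99, -0.17,  0.39,  1.98]), array([ 0.18,  0.27,  2.  , -0.12,  0.62,  1.93]), array([ 0.16,  0.26,  1.91, -0.1 ,  0.72,  1.89])]
-90 [-0.69  0.82  1.46  0.58  1.34  2.27] [-0.69  0.73  1.45  0.57  1.42  2.33]
-60 [-0.59  0.91  1.27  0.34  1.58  2.01] [-0.59  0.82  1.26  0.34  1.67  2.04]
-30 [-0.48  0.95  1.17  0.09  1.71  1.69] [-0.48  0.87  1.16  0.09  1.8   1.7 ]
0 [-0.36  0.95  1.18 -0.17  1.69  1.34] [-0.36  0.87  1.17 -0.17  1.78  1.33]
30 [-0.25  0.89  1.31 -0.42  1.52  1.04] [-0.25  0.8   1.3  -0.42  1.61  1.  ]
60 [-0.17  0.8   1.52 -0.66  1.25  0.8 ] [-0.17  0.7   1.51 -0.64  1.33  0.73]
90 [-0.14  0.7   1.75 -0.95  0.91  0.64] [-0.14  0.59  1.74 -0.88  0.99  0.53]
150 [-0.37  0.57  2.09  3.81  0.26  1.11] [-0.37  0.43  2.08  4.44  0.17  0.47]
```

```bash
python3 - <<'E'
from h import *
r=grot();q=r.as_quat()
env.reach(G-190*tz+[0,0,30],q)
set_gripper(74)
print(env.move_l(G-90*tz,rate=150)); print(env.move_l(G-61*tz,rate=60,f_stop=8))
s=env.read_state();print(s["tool_pos"]-(G-61*tz),s["force"],s["time_s"])
cv2.imwrite("pics/t1.png",viewer.camera("top"));cv2.imwrite("pics/s1.png",viewer.camera("side"))
a=cv2.imread("pics/t1.png")[160:300,80:320];b=cv2.imread("pics/s1.png")[90:260,220:380]
cv2.imwrite("pics/c1.png",np.hstack([cv2.resize(a,(400,340)),cv2.resize(b,(400,340))]))
E
```

```text
False
False
[-0.11851039 -0.05030916 -0.39479479] [-0.53833803 -0.29165295  0.24964268] 4.6833
```

View pics/c1.png

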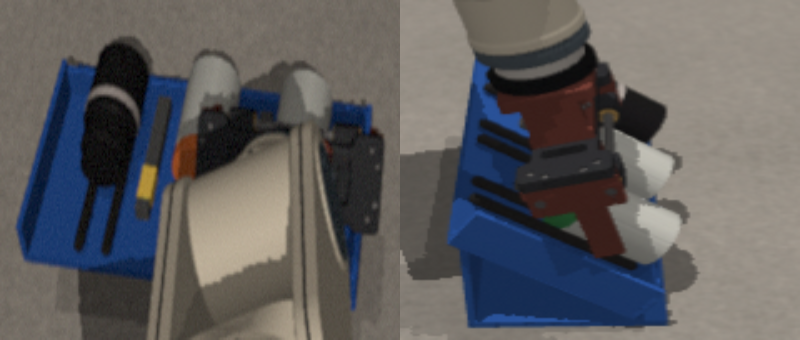

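The fingers straddle the green cover (crop right, finger at about (600,220)). The gripper body is above the neighbours and there's no contact force. Now I'll grip, lift straight up and turn.

```bash
python3 - <<'E'
from h import *
def st(l): s=env.read_state();print(l,s["tool_pos"].round(1),s["force"].round(2),round(s["width"],1),round(s["grip_force"],1),round(s["time_s"],2))
r=grot();set_gripper(40);st("grip")
env.move_l(G-61*tz+[0,0,30],rate=50);st("l1")
env.move_l(G-61*tz+[0,0,170],rate=150);env.hold(.3);st("l2")
p,q=place(r,np.radians(-30),130)
env.reach(p,q.as_quat());env.hold(.4);st("pre")
t=viewer.camera("top");s=viewer.camera("side")
cv2.imwrite("pics/t2.png",t);cv2.imwrite("pics/s2.png",s)
cv2.imwrite("pics/c2.png",np.hstack([cv2.resize(t[150:300,380:540],(400,375)),cv2.resize(s[240:440,230:430],(400,375))]))
E
```

```text
grip [554.2  87.3 147.3] [-0.66  5.01  4.37] 56.8 30.0 5.21
l1 [553.5  86.7 176.6] [ 0.27 -0.12 -1.74] 56.4 30.0 5.96
l2 [553.4  86.7 316. ] [ 0.63  1.34 -0.87] 56.2 30.0 7.34
pre [ 622.8 -287.3  233.2] [-0.29  0.17 -1.69] 56.2 30.0 9.08
```

View pics/c2.png

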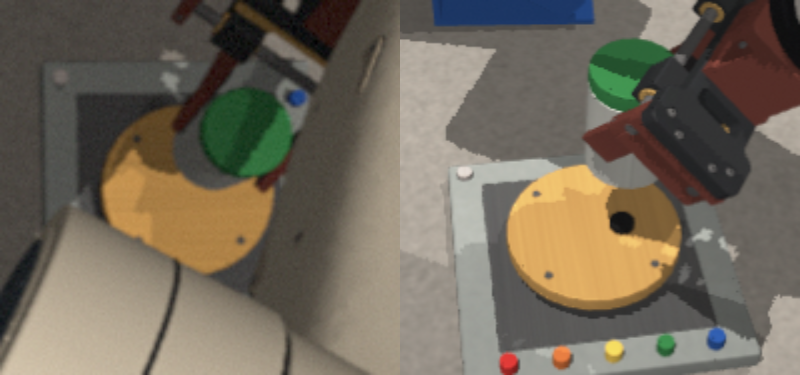

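View pics/s2.png

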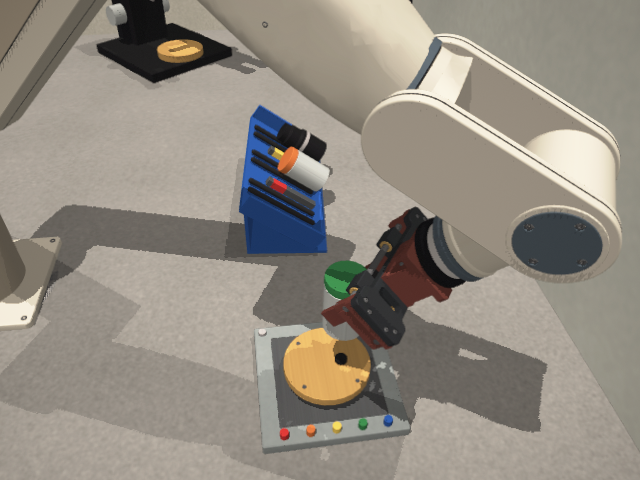

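The cover hangs almost upright over the chuck, the bin looks undisturbed, and the cap is at about (485,203) in the top view. Before lowering I'll check the centring and tilt by casting rays.

```bash
python3 - <<'E'
from h import *
t=cv2.imread("pics/t2.png");s=cv2.imread("pics/s2.png")
def mask(im,roi):
    x,y,w,h=roi;m=np.zeros(im.shape[:2],np.uint8);m[y:y+h,x:x+w]=cv2.inRange(cv2.cvtColor(im,cv2.COLOR_BGR2HSV)[y:y+h,x:x+w],(45,70,15),(85,255,255))
    return max(cv2.findContours(m,0,1)[0],key=cv2.contourArea)
ct=mask(t,(440,170,70,70));cs=mask(s,(310,240,70,80))
et=cv2.fitEllipse(cv2.convexHull(ct));es=cv2.fitEllipse(cv2.convexHull(cs));print(et,es,cv2.boundingRect(ct),cv2.boundingRect(cs))
p=place(grot(),np.radians(-30),130)[0];print("cmd",p,env.read_state()["tool_pos"])
a,d=ray("top",et[0]);print("top@213",a+d*(213-a[2])/d[2],spec)
M=cv2.moments(cv2.convexHull(ct));print(M["m10"]/M["m00"],M["m01"]/M["m00"]);print(tri(et[0],es[0]))
# predicted blob centres for the planned upright pose
for cam,e in(("top",et),("side",es)):
    P=viewer.camera_params(cam)["pose"];k=viewer.camera_params(cam)
    v=P[:3,:3].T@(np.r_[spec,213]-P[:3,3]);v=v*[1,-1,-1]
    K=np.array([[k["fx"],0,k["cx"]],[0,k["fy"],k["cy"]],[0,0,1]])
    print(cam,cv2.projectPoints(v[None],np.zeros(3),np.zeros(3),K,k["dist"])[0].ravel())
E
```

```text
((478.03790283203125, 202.62142944335938), (35.94749069213867, 37.36811828613281), 101.30752563476562) ((344.92120361328125, 278.4255065917969), (37.48379135131836, 44.08494186401367), 75.34696960449219) (460, 185, 38, 36) (324, 261, 43, 39)
cmd [ 622.600028   -287.92070122  232.72871103] [ 622.70746699 -287.62449576  232.9553472 ]
top@213 [ 587.69905055 -264.52448122  213.        ] [ 588.2  -263.46]
478.05355987055015 202.59061488673137
(array([ 586.73928885, -263.56953753,  216.45610429]), np.float64(0.9836855738561832))
top [477.34787311 202.29445245]
side [346.34303633 280.20865456]
```

The cap is within about 1.5 mm of the plan, so I'll lower until I feel contact.

```bash
python3 - <<'E'
from h import *
def st(l): s=env.read_state();print(l,s["tool_pos"].round(1),s["force"].round(2),round(s["width"],1),round(s["grip_force"],1),round(s["time_s"],2))
r=grot();f=lambda z:place(r,np.radians(-30),z)[0]
print(env.move_l(f(65),rate=80));env.hold(.3);st("above")
print(env.move_l(f(32),rate=10,f_stop=3));st("touch");env.hold(.3);st("held")
print("mouth z",130+env.read_state()["tool_pos"][2]-f(130)[2])
t=viewer.camera("top");s=viewer.camera("side");cv2.imwrite("pics/t3.png",t);cv2.imwrite("pics/s3.png",s)
cv2.imwrite("pics/c3.png",np.hstack([cv2.resize(t[150:300,380:540],(400,375)),cv2.resize(s[240:440,230:430],(400,375))]))
E
```

```text
False
above [ 622.7 -288.   168.2] [ 0.15 -0.42 -1.59] 56.3 30.0 10.44
True
touch [ 622.5 -287.8  153.6] [ 0.82 -0.16  6.03] 56.6 30.0 12.06
held [ 622.5 -287.8  153.6] [ 0.9  -0.47  5.92] 56.7 30.0 12.36
mouth z 50.8844373402855
```

View pics/c3.png

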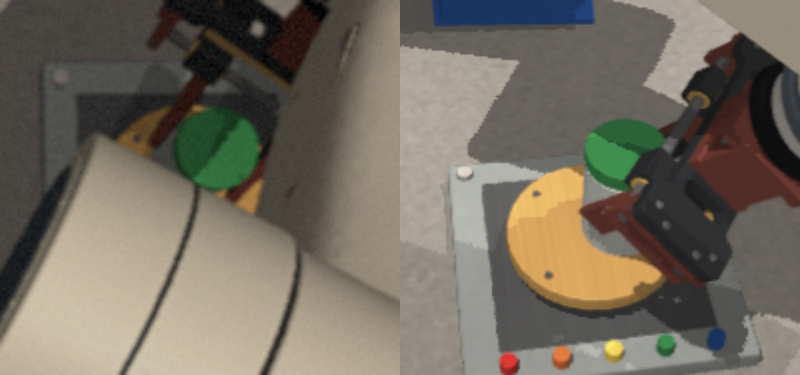

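Contact came with the mouth at 50.9 mm, where the chuck top was measured, and the cover stands upright over the specimen. Next I'll release, back off along the fingers and check.

```bash
python3 - <<'E'
from h import *
set_gripper(80);env.hold(.2)
s=env.read_state();z=R.from_quat(s["orientation"]).apply([0,0,1]);print(s["force"].round(2),s["width"])
env.move_l(s["tool_pos"]-130*z,rate=80);p=env.read_state()["tool_pos"]
env.move_joints(env.read_state()["qpos"]+[0.6,-.2,0,0,0,0]);env.hold(.3)
t=viewer.camera("top");s=viewer.camera("side");cv2.imwrite("pics/t4.png",t);cv2.imwrite("pics/s4.png",s)
a,A=blob(t,(45,60,15),(85,255,255),(430,170,58,80));b,B=blob(s,(45,60,15),(85,255,255),(310,260,80,90))
print(a,A,b,B,tri(a,b),spec,env.read_state()["time_s"])
cv2.imwrite("pics/c4.png",np.hstack([cv2.resize(t[150:300,380:540],(400,375)),cv2.resize(s[240:440,230:430],(400,375))]))
E
```

```text
[ 0.35 -0.42  0.44] 80.05037727814918
[465.81910112 208.86629213] [ 19  22  35  35 890] [342.94320798 322.05832694] [  12   43   43   39 1303] (array([ 587.65932782, -264.07758197,  135.4395229 ]), np.float64(0.5055888088692865)) [ 588.2  -263.46] 17.0833
```

View pics/c4.png

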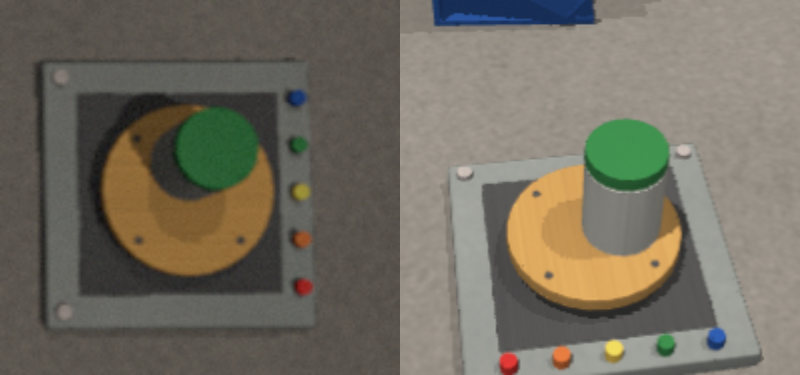

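The cover stands upright and free, and its cap triangulates to within 1 mm of the specimen (side-view cap at about (343,322)).

```bash
python3 -c "
from station import workorder
print(workorder.sign_off())"
```

```text
the job is handed in; nothing more can be done
None
```

The green-capped cover stands released and mouth-down on the chuck, about 1 mm off the specimen's centre by the cameras; the other bin parts looked undisturbed, and the job is handed in (no verdict was reported back).

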